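Index an oak block to its third stop on a horizontal boring machine

TASK

The oak block on the boring machine's indexing fixture is to get its third hole. First slide the carriage sideways along its rods (the black bar knob on top serves as a handle) until its brass pointer stands at the thick black bore line on the rule, and let it rest there a moment; then turn the knob clockwise (seen from above), feeling the plunger click, to the third stop, without running on past it. Finish while still gripping the knob there, plunger home in the third notch and pointer still at the line, to hold it for boring, and leave the loose things on the bench as they lie.

Things in the scene. Friction and masses are not known exactly. Their poses are not given: they have to be found in the camera images.
- borer: Fixed boring machine. Origin on the bench, exactly under the knob's axis when the carriage is at the bore line; y along the guide rods, x from fixture to motor. Bed 30 mm high, y -290 to +170 mm, x -105 to +105; motor x 205 to 390 mm, 180 mm high, |y| under 60; chuck and 10 mm bit from there to x 73 mm, axis 100 mm high, pointing to -x. Feed lever beside the motor at +y.
- bore_mark (a point): The bore line: the one thick black line (3 mm) across the aluminium rule on the bed's front edge (the edge away from the motor), in line with the bit; point on top of the rule, 46 mm above the bench.
- carriage (a joint): Place of the carriage along the machine's y, m: 0 with its pointer at the bore line, negative at the loading end where it starts (-0.14 to -0.06). Travel -0.155 to +0.045: it does not stop by itself at the line. Stiff slide, about 3.5 N of friction, stays where it is left; cannot be lifted off.
- carriage_pointer (a point): Tip of the small brass pointer at the front edge of the carriage, just above the rule, 94 mm from the knob's axis towards machine -x; it moves with the carriage.
- indexer (a joint): Angle of spindle, notched plate, block and knob, rad, growing clockwise from above. Starts on the plain rim at 0 to 0.28. Stops (notches): 0.55, 0.90, 1.25, 1.60 (first to fourth, 20 degrees apart); end stops -0.10 and 1.85. Takes about 0.2 N m on the plain rim, 0.4 to 0.6 into and out of a notch; a notch is about 0.1 rad wide either side of its middle.
- plunger (a joint): Spring plunger at the carriage's -y side (pull knob outwards), m: 0 when home in a notch, about 0.003 when its nose rides on the plate's rim. Each fall is one click; 0.02 rad off the middle of a notch it reads about 0.001.
- index_knob: Black bar knob on the spindle. Origin on the turning axis, underside of its round skirt (40 mm wide, 8 high), 131 mm above the bench; z up. Above the skirt an upright bar 14 mm thick (y), 36 high (top 44 mm above origin), x -26 to +36 mm, with a narrowing nose from +24. x (nose) is along machine +x at indexer 0. Below: nut, and block (top 118 mm above bench, within 56 mm of the axis).
- knob_grip (a point): On the turning axis inside the bar, 161 mm above the bench: put the TCP here to grip the bar across its thickness from above (the bar spans 22 mm below to 14 mm above this point).
- spare_block: loose oak block like the one on the fixture, 100 x 75 x 36 mm, lying on the bench; origin at its underside
- try_square: loose try square, dark wooden stock 115 x 20 x 18 mm with a 160 mm steel blade, on the bench; origin under the middle of the stock
- mallet: loose wooden mallet, head 62 x 115 x 70 mm, handle 200 mm, on the bench; origin under the middle of the handle
- chuck_key: loose steel T-shaped chuck key, 75 x 60 x 13 mm, lying on the machine's base beside the chuck; origin under it
- pencil: loose flat carpenter's pencil, 175 x 12 x 8 mm, on the bench in front of the machine; origin under its middle
- tape_measure: loose tape measure, 66 x 38 x 62 mm, on the bench; origin under its middle
- bench_brush: loose bench brush, 300 mm long, 50 mm high, on the bench; origin under it

How it is judged (in metres and radians):
On the way, in this order (a step that is already met when the one before it is completed fails the run):
1. the carriage rests with its pointer at the bore line, the knob not yet turned to the first stop (value of joint carriage between -0.004 and 0.004 m and velocity of joint carriage between -0.01 and 0.01 m/s and value of joint indexer below 0.42 rad), for 0.3 s.
2. the plunger is home in the third notch (value of joint indexer between 1.1881 and 1.3081 rad and value of joint plunger below 0.0018 m), for 0.2 s.
At the end, for the whole second after the job is handed in: The carriage's pointer is within 4 mm of the bore line, the spindle at the third stop (1.25 rad within 0.06) and still, the plunger home in the notch (under 1.8 mm out of its full 3 mm), and the fingers still grip the knob (over 5 N) (all of step 2 and value of joint carriage between -0.004 and 0.004 m and velocity of joint indexer between -0.05 and 0.05 rad/s and contact force between the fingers and index_knob above 5 N); the arm keeps its last pose, push and grip.
It fails at once if the knob runs on past the third stop towards the fourth (value of joint indexer above 1.398 rad).
It fails at once if a loose thing on the bench or machine is pushed more than 25 mm (distance of any of spare_block, try_square, mallet, chuck_key, pencil, tape_measure, bench_brush from where it was at the start of the episode above 0.025 m).
It also fails if it takes over 58 s, if anything falls off the work surface, if the arm or the gripper's body presses on something with over 40 N, if the wrist force passes 120 N, or if a joint passes its speed limit or range.

ROBOT

A 7-joint arm with a two-finger parallel gripper is mounted at the origin on the work surface. World frame = base frame: x ahead of the robot, y to its left, z up, the work surface at z = 0. Lengths are in mm, angles in rad, forces in N, time in s.
With the tool pointing down it reaches from about 400 to 875 mm from the base axis. Payload 4.4 kg.
Tool frame: the origin (TCP) lies between the finger pads, 19 mm behind the fingertips; this is the grasp point; z points along the fingers, y is the line along which they close (so a half turn about z gives the same grasp; the last joint's range is limited). The gripper opens to 85 mm and grips with 20 to 120 N. Pads are 22 mm wide; open, the fingers measure 114 mm over their backs; the gripper's body (76 mm by 85 mm) begins 54 mm behind the grasp point. The pads swing forward as they close: fully open they stand 13 mm farther back than shut.
Start: joints at [1.219, 0.628, 0.038, 1.517, -0.027, 0.996, -0.02], TCP at [183.278, -623.64, 250.013] pointing down, gripper open.
Joint ranges: [-3.06, 3.06], [-0.37, 2.12], [-1.25, 1.32], [0.18, 2.47], [-1.1, 4.24], [0.23, 1.98], [-2.94, 2.94]. Speed limits (rad/s): [2.57, 2.57, 3.14, 3.14, 3.14, 3.14, 3.14].

INTERFACE

Orientations are given as [roll, pitch, yaw] about the fixed x, y, z axes, in that order (R = Rz(yaw) Ry(pitch) Rx(roll)).
In Python, from cell import ctrl gives the robot as it stands. The module is installed in compiled form; this text tells all that it offers.
- The arm moves only by the tool step_arm, never from a script. Its argument "commands" is one flat list of numbers, 7 for each row, row after row: the shift along the tool's x, y, z in cm, then the turn, a rotation vector about the tool's x, y, z in rad, then the opening, from 0 (shut) to 1 (fully open). A call has 1 to 10 rows; each row is the pose to reach, as a shift and turn from the pose commanded when the call began, along the tool's axes at that moment; what a row does not reach only later rows make up. A row lasts 1/10 s, in which the tool goes at most 50 mm and 8.59 degrees, less where a joint would pass 70% of its speed; a pose out of reach is approached as far as the arm can. A call with a gripper value outside its range is refused whole. The fingers move at their own pace and stop on an object; the grip force is fixed at half the most. Time passes only in rows, so rows that repeat a pose let the fingers close. It gives the time, the measured TCP pose, the force, the opening and the grip force at its end, in the units of the state.
- ctrl.read_state(): the state, without advancing time (a new reading comes with each control period).
- ctrl.get_image(name): name is "side" or "top" or "wrist"; returns a dict with "image" (480x640x3 uint8, red, green, blue), "range_z" (480x640 float32, mm along the optical axis (not along the pixel's ray), 0 where there is no reading), "vfov" (degrees; the focal length in pixels is half the picture's height over the tangent of half this angle, whatever the lens; pixels are square), "cx", "cy" (the principal point, pixels), "world_to_cam" (4x4, takes a point from world to camera coordinates). Camera axes: x right, y down, z forward; pixel columns grow to the right and rows downward; lengths in mm; the calibration is good to about 2 mm. A picture is of the moment at which its call begins.
- ctrl.finish_job(): hands the job in; it is judged then, once.
The state is a dict: "clock": time; "qpos": joint angles; "qd": joint speeds; "tau": joint torques, N m; "eef_pos": TCP position; "tool_rot": TCP orientation; "force": force on the tool from outside, world axes, zero at the start; "torque": the same for the moment, N m; "width": finger opening in mm; "gripper_force": force on a finger pad.
Only numpy, scipy, OpenCV 4.12 (cv2) and the standard library are available. Lean on these libraries where they do the work, as an engineer would, in place of code of your own. Each camera call takes 0.05 s, during which the arm holds its last target. There are 200 camera calls.

## Working session

There is one attempt and no reset: what is moved stays moved. The work goes in short steps, Python scripts to look and compute and a tool call to move; the robot and the scene stay as the last step left them, time stands still between calls to the robot, and variables do not carry over. Pictures are saved under pics/ and viewed, at most 10 in all, crops included, and the job is handed in when it is done.

Besides the shell and the picture viewer there is one more tool, called after "Request:" as name(argument=value, ...), one argument or row to a line, values as JSON. step_arm: Moves the arm, as the interface text tells. Its arguments: {"type":"object","properties":{"commands":{"type":"array"}},"required":["commands"]}

```bash
mkdir -p pics; cat > h.py <<'E'
import numpy as np, cv2
from cell import ctrl
def grab(name,tag):
    d=ctrl.get_image(name); np.savez('pics/'+tag+'.npz',**{k:np.array(v) for k,v in d.items()})
    cv2.imwrite('pics/'+tag+'.png',cv2.cvtColor(d['image'],cv2.COLOR_RGB2BGR)); return d
def load(tag): return np.load('pics/'+tag+'.npz')
def par(d):
    f=240/np.tan(np.radians(float(d['vfov']))/2); return f,float(d['cx']),float(d['cy']),np.array(d['world_to_cam'])
def px(d,u,v,zw=None):
    f,cx,cy,T=par(d); r=np.array([(u-cx)/f,(v-cy)/f,1]); R,t=T[:3,:3],T[:3,3]
    o=-R.T@t; w=R.T@r
    if zw is None: s=float(np.array(d['range_z'])[int(round(v)),int(round(u))])
    else: s=(zw-o[2])/w[2]
    return o+s*w
def proj(d,p):
    f,cx,cy,T=par(d); c=T[:3,:3]@np.array(p)+T[:3,3]; return f*c[0]/c[2]+cx,f*c[1]/c[2]+cy
E
python3 - <<'E'
from h import *
s=ctrl.read_state(); print({k:np.round(s[k],3) for k in ('clock','eef_pos','tool_rot','width','force')})
for n in('top','side'):
    d=grab(n,n+'0'); print(par(d))
E
```

```text
{'clock': np.float64(0.0), 'eef_pos': array([ 183.099, -623.068,  249.081]), 'tool_rot': array([-3.14 ,  0.   ,  0.286]), 'width': np.float64(85.241), 'force': array([-0.111, -0.879,  1.008])}
(np.float64(513.0112210319122), 330.20619444923204, 241.14029157655412, array([[-2.87112780e-02, -9.99551457e-01,  8.51750681e-03,
         1.81012319e+01],
       [-9.92632145e-01,  2.75069812e-02, -1.18003347e-01,
         5.43078002e+02],
       [ 1.17716126e-01, -1.18427780e-02, -9.92976667e-01,
         1.06760120e+03],
       [ 0.00000000e+00,  0.00000000e+00,  0.00000000e+00,
         1.00000000e+00]]))
(np.float64(457.61293296326295), 318.47099532458554, 232.6460375887921, array([[-9.62362577e-01, -2.70991971e-01,  2.05334583e-02,
         5.27309606e+02],
       [-1.97651677e-01,  6.46048831e-01, -7.37261637e-01,
         1.87042479e+02],
       [ 1.86526367e-01, -7.13571481e-01, -6.75295236e-01,
         1.07160386e+03],
       [ 0.00000000e+00,  0.00000000e+00,  0.00000000e+00,
         1.00000000e+00]]))
```

View pics/top0.png

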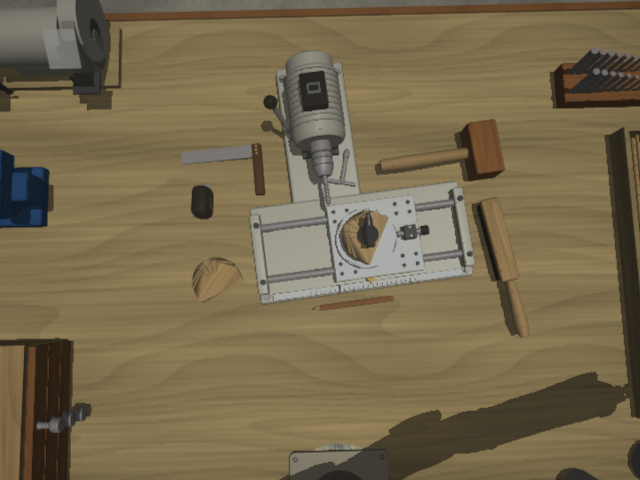

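View pics/side0.png

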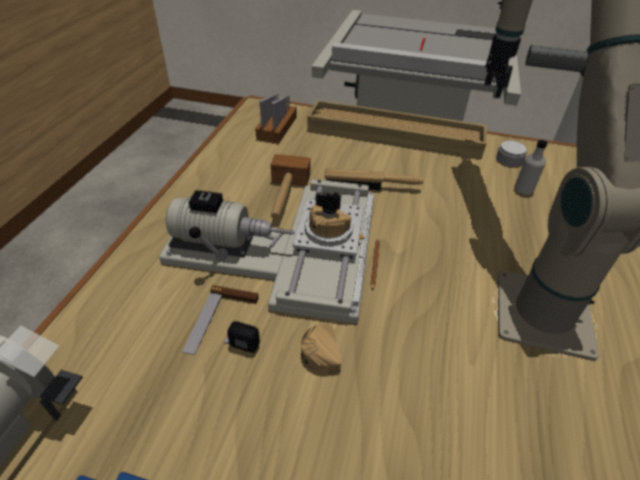

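The top view shows the machine with its motor away from the robot. The rule is near (265–470, 270–297) with the thick line near (339, 289), the carriage knob is at about (367, 230), and the pencil is just in front. I'll enlarge this area.

```bash
python3 - <<'E'
import cv2
i=cv2.imread('pics/top0.png')
cv2.imwrite('pics/c1.png',cv2.resize(i[180:310,315:480],(0,0),fx=4.6,fy=4.6,interpolation=cv2.INTER_CUBIC))
E
```

```text
(no output)
```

View pics/c1.png

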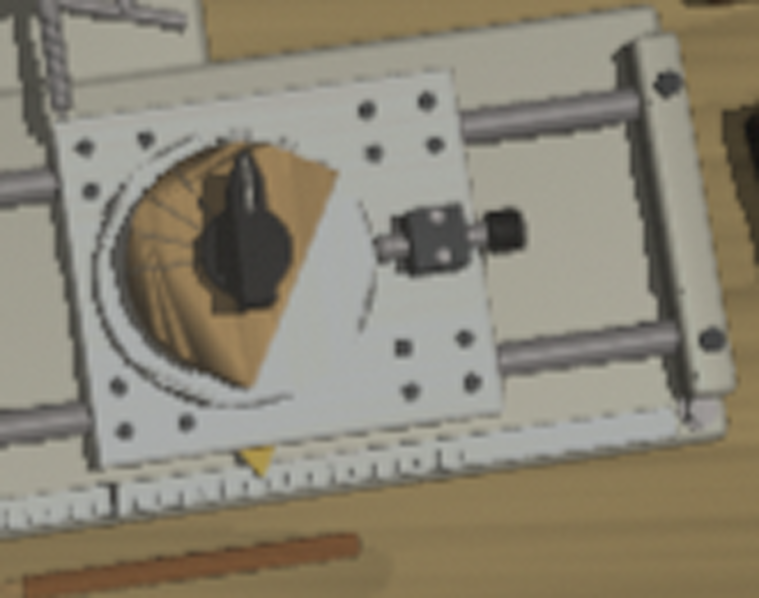

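```bash
python3 - <<'E'
from h import *
d=load('top0'); c=lambda a,b:(315+a/4.6,180+b/4.6)
P={}
for n,q,z in [('line',c(114,499),46),('tip',c(264,475),47),('cfl',c(100,467),None),('cfr',c(500,410),None),('cbl',c(55,122),None),('cbr',c(450,70),None),
 ('bar_nose',c(243,150),175),('bar_back',c(261,308),175),('ax',c(252,230),175),('bedfr',(473,273),30),('bedfl',(262,302),30),('ruleL',(263,295),46),('ruleR',c(690,420),46)]:
    try: P[n]=px(d,*q,z); print(n,np.round(q,1),P[n].round(1), px(d,*q).round(1))
    except Exception as e: print(n,e)
for a,b in [('cfr','cfl'),('cbr','cbl'),('bedfr','bedfl'),('ruleR','ruleL')]:
    v=P[b]-P[a]; print(a,np.degrees(np.arctan2(-v[0],v[1])),np.linalg.norm(v[:2]))
for a,b in [('cfl','cbl'),('cfr','cbr'),('bar_back','bar_nose')]:
    v=P[b]-P[a]; print(a,np.degrees(np.arctan2(v[1],v[0])),np.linalg.norm(v[:2]))
# knob bar pixels by height
f,cx,cy,T=par(d); v,u=np.mgrid[180:310,315:480]; z=d['range_z'][180:310,315:480]
cam=np.stack([(u-cx)/f*z,(v-cy)/f*z,z],-1); w=(cam-T[:3,3])@T[:3,:3]
m=(w[...,2]>165)&(w[...,2]<185)&(z>0); p=w[m]; print(m.sum(),p.mean(0)); e=np.linalg.svd(p[:,:2]-p[:,:2].mean(0))[2][0]; print(np.degrees(np.arctan2(e[1],e[0])), ((p[:,:2]-p[:,:2].mean(0))@e).min(),((p[:,:2]-p[:,:2].mean(0))@e).max())
E
```

```text
line [339.8 288.5] [441.4 -14.2  46. ] [441.4 -14.3  45.5]
tip [372.4 283.3] [450.3 -82.9  47. ] [450.  -82.   56.5]
cfl [336.7 281.5] [456.8  -8.7  27.4] [456.8  -8.7  27.4]
cfr [423.7 269.1] [ 475.8 -188.5   64.9] [ 475.8 -188.5   64.9]
cbl [327.  206.5] [612.7   7.9  64.7] [612.7   7.9  64.7]
cbr [412.8 195.2] [ 639.1 -179.6   30.3] [ 639.1 -179.6   30.3]
bar_nose [367.8 212.6] [578.4 -67.6 175. ] [578.  -67.5 176.9]
bar_back [371.7 247. ] [513.4 -72.5 175. ] [517.2 -75.9 138.5]
ax [369.8 230. ] [545.3 -70.1 175. ] [545.5 -70.2 173.5]
bedfr [473 273] [ 466.6 -300.3   30. ] [ 468.3 -310.5   -5.3]
bedfl [262 302] [418.  150.7  30. ] [418.  151.   27.6]
ruleL [263 295] [432.4 146.5  46. ] [432.6 147.7  35.8]
ruleR [465.  271.3] [ 469.9 -279.    46. ] [ 470.5 -282.    35.3]
cfr 6.030217787294348 180.80213082973302
cbr 7.9947708978122085 189.33453471583243
bedfr 6.151541417508136 453.6435147711682
ruleR 5.035166873118362 427.1453463281499
cfl 6.076750955013641 156.78100308987874
cfr 3.122234968120796 163.48208292939125
bar_back 4.281453347387198 65.16538760073934
246 [544.78626057 -69.89946696 174.39170214]
-175.63283837733238 -33.2421296904385 28.659185535654885
```

```bash
python3 - <<'E'
from h import *
from scipy.optimize import minimize
d=load('top0')
f,cx,cy,T=par(d); v,u=np.mgrid[0:480,0:640]; z=d['range_z']
cam=np.stack([(u-cx)/f*z,(v-cy)/f*z,z],-1); w=(cam-T[:3,3])@T[:3,:3]
inb=(w[...,0]>400)&(w[...,0]<680)&(w[...,1]>-330)&(w[...,1]<190)&(z>0)
for lo,hi in [(22,40),(40,52),(58,72)]:
    m=inb&(w[...,2]>lo)&(w[...,2]<hi); mm=cv2.morphologyEx(m.astype(np.uint8),cv2.MORPH_OPEN,np.ones((3,3)) if lo!=40 else np.ones((1,1)))
    p=w[mm>0]; r=cv2.minAreaRect(p[:,:2].astype(np.float32)); print(lo,len(p),r, p[:,2].mean())
# rods/front edge: front-most bed points per column
m=inb&(w[...,2]>20)&(w[...,2]<52)
ys,xs=[],[]
for c in range(268,470,2):
    k=np.where(m[:,c])[0]
    if len(k): q=w[k.max(),c]; ys.append(q[1]); xs.append(q[0])
a=np.polyfit(ys,xs,1); res=np.array(xs)-np.polyval(a,ys); k=abs(res)<4; a=np.polyfit(np.array(ys)[k],np.array(xs)[k],1); print('front edge yaw',np.degrees(np.arctan(-a[0])),res.std())
E
```

```text
22 9962 ((567.5194091796875, -79.47634887695312), (257.56884765625, 496.2572937011719), 6.240602970123291) 29.626808506614225
40 3234 ((563.5029296875, -84.32357788085938), (243.24020385742188, 506.02032470703125), 5.8411946296691895) 46.27685428876575
58 3606 ((559.425048828125, -167.9963836669922), (172.95213317871094, 354.16973876953125), 10.908297538757324) 63.70507655860652
front edge yaw 6.206123171072673 0.6475418103911069
```

Request:
step_arm(
  commands=[2.5,-2.14,0,0,0,-0.146,1,5,-4.28,0,0,0,-0.292,1,7.5,-6.42,0,0,0,-0.438,1,10,-8.56,0,0,0,-0.584,1,12.5,-10.7,0,0,0,-0.73,1,15,-12.84,0,0,0,-0.876,1,17.5,-14.98,0,0,0,-1.022,1,20,-17.12,0,0,0,-1.168,1,22.5,-19.26,0,0,0,-1.314,1,25,-21.4,0,0,0,-1.46,1],
)

```text
clock: 1.1
eef_pos: [363.1, -346.6, 249.8]
tool_rot: [-3.141, -0.0, 1.752]
force: [-0.5, -0.2, -0.8]
width: 85.3
gripper_force: 0.0
```

```bash
cat >> h.py <<'E'
from scipy.spatial.transform import Rotation as Ro
def st():
    s=ctrl.read_state(); print({k:np.round(s[k],3).tolist() for k in ('clock','qpos','eef_pos','tool_rot','force','torque','width','gripper_force')}); return s
def delta(p,yaw):
    s=st(); R=Ro.from_euler('xyz',s['tool_rot']); Rt=Ro.from_euler('xyz',[np.pi,0,yaw])
    print('shift cm',(R.inv().apply(np.array(p)-s['eef_pos'])/10).round(2),'rot',(R.inv()*Rt).as_rotvec().round(3))
E
python3 -c "
from h import *
delta([542,-71.5,250],3.218)"
```

```text
{'clock': 1.1, 'qpos': [0.983, 0.44, -0.39, 1.915, 0.221, 0.829, 0.657], 'eef_pos': [363.146, -346.571, 249.845], 'tool_rot': [-3.141, -0.0, 1.752], 'force': [-0.514, -0.237, -0.818], 'torque': [-0.016, -0.042, 0.014], 'width': 85.257, 'gripper_force': 0.0}
shift cm [ 2.384e+01  2.254e+01 -2.000e-02] rot [-0.    -0.    -1.466]
```

Request:
step_arm(
  commands=[2.38,2.25,0,0,0,-0.1465,1,4.77,4.5,0,0,0,-0.293,1,7.15,6.76,0,0,0,-0.44,1,9.54,9.0,0,0,0,-0.586,1,11.9,11.27,0,0,0,-0.733,1,14.3,13.5,0,0,0,-0.88,1,16.7,15.8,0,0,0,-1.026,1,19.1,18.0,0,0,0,-1.173,1,21.45,20.3,0,0,0,-1.319,1,23.84,22.54,0,0,0,-1.466,1],
)

```text
clock: 2.1
eef_pos: [543.7, -73.0, 249.7]
tool_rot: [-3.141, -0.001, -3.066]
force: [0.5, 0.3, -0.4]
width: 85.5
gripper_force: 0.0
```

```bash
python3 - <<'E'
from h import *
st()
d=grab('wrist','w1'); print(par(d))
f,cx,cy,T=par(d); v,u=np.mgrid[0:480,0:640]; z=d['range_z']
cam=np.stack([(u-cx)/f*z,(v-cy)/f*z,z],-1); w=(cam-T[:3,3])@T[:3,:3]
m=(w[...,2]>163)&(w[...,2]<190)&(z>0)&(np.hypot(w[...,0]-542,w[...,1]+71)<60)
p=w[m]; print(m.sum())
if m.sum(): print(p.mean(0),cv2.minAreaRect(p[:,:2].astype(np.float32)))
E
```

```text
{'clock': 2.1, 'qpos': [0.586, 0.585, -0.783, 1.789, 0.491, 0.974, 1.248], 'eef_pos': [543.671, -72.958, 249.74], 'tool_rot': [-3.141, -0.001, -3.066], 'force': [0.51, 0.275, -0.351], 'torque': [-0.095, 0.014, 0.014], 'width': 85.479, 'gripper_force': 0.0}
(np.float64(367.09650410328544), 312.88670341502535, 238.1893122803575, array([[-7.53441098e-02,  9.97157589e-01,  9.37234072e-05,
         1.14407157e+02],
       [ 9.60685026e-01,  7.25630952e-02,  2.67990444e-01,
        -5.52803453e+02],
       [ 2.67221904e-01,  2.02815401e-02, -9.63421566e-01,
         2.35674130e+02],
       [ 0.00000000e+00,  0.00000000e+00,  0.00000000e+00,
         1.00000000e+00]]))
2462
[542.84589368 -69.96691656 176.29473917] ((546.7361450195312, -69.49271392822266), (62.260623931884766, 14.034867286682129), 4.926632404327393)
```

View pics/w1.png

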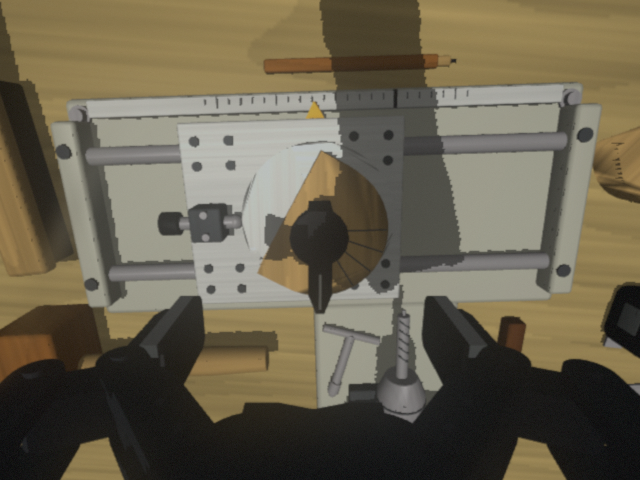

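The wrist view is clear. The bar knob runs from about (320, 200) to (320, 310), the brass tip is at (316, 103), and the thick line is at (395, 98).

```bash
python3 - <<'E'
from h import *
d=load('w1'); a=px(d,395.5,98,46); b=px(d,316,102.5,47); yh=np.array([-np.sin(.108),np.cos(.108)])
print(a,b,'travel',(a-b)[:2]@yh)
delta([541.8,-69.9,161],-3.055)
E
```

```text
[440.69483415 -11.72860235  46.        ] [449.37163931 -78.15655258  47.        ] travel 66.97619313992683
{'clock': 2.15, 'qpos': [0.581, 0.588, -0.79, 1.785, 0.49, 0.972, 1.251], 'eef_pos': [546.801, -66.403, 250.413], 'tool_rot': [3.136, 0.005, -3.054], 'force': [3.373, 4.263, 1.23], 'torque': [0.299, -0.202, 0.027], 'width': 85.392, 'gripper_force': 0.0}
shift cm [ 0.57 -0.36  8.94] rot [0.006 0.005 0.001]
```

Request:
step_arm(
  commands=[0.11,0.4,2,0,0,-0.016,1,0.11,0.4,4,0,0,-0.016,1,0.11,0.4,4,0,0,-0.016,1,0.11,0.4,4,0,0,-0.016,1,0.11,0.4,4,0,0,-0.016,1,0.11,0.4,4,0,0,-0.016,1],
)

```text
clock: 2.75
eef_pos: [542.5, -70.1, 211.0]
tool_rot: [-3.141, 0.002, -3.056]
force: [-0.7, -0.3, 0.3]
width: 85.5
gripper_force: 0.0
```

```bash
cat >> h.py <<'E'
def bar(d,c,lo=163,hi=190):
    f,cx,cy,T=par(d); v,u=np.mgrid[0:480,0:640]; z=d['range_z']
    cam=np.stack([(u-cx)/f*z,(v-cy)/f*z,z],-1); w=(cam-T[:3,3])@T[:3,:3]
    m=(w[...,2]>lo)&(w[...,2]<hi)&(z>0)&(np.hypot(w[...,0]-c[0],w[...,1]-c[1])<45)
    p=w[m]; r=cv2.minAreaRect(p[:,:2].astype(np.float32)); print(m.sum(),p[:,2].mean(),r); return r
E
python3 - <<'E'
from h import *
st(); d=grab('wrist','w2'); st(); bar(d,(542,-70))
d=grab('top','t2'); bar(d,(542,-70))
E
```

```text
{'clock': 2.75, 'qpos': [0.559, 0.628, -0.752, 1.838, 0.543, 0.891, 1.206], 'eef_pos': [542.464, -70.115, 210.995], 'tool_rot': [-3.141, 0.002, -3.056], 'force': [-0.72, -0.273, 0.294], 'torque': [0.026, -0.02, 0.014], 'width': 85.531, 'gripper_force': 0.0}
{'clock': 2.8, 'qpos': [0.559, 0.628, -0.752, 1.838, 0.543, 0.891, 1.206], 'eef_pos': [542.352, -70.126, 210.886], 'tool_rot': [-3.141, 0.002, -3.056], 'force': [-1.125, -0.799, -0.627], 'torque': [0.024, 0.024, -0.041], 'width': 85.102, 'gripper_force': 0.0}
3619 176.21167900710967 ((546.8974609375, -69.60741424560547), (62.47957992553711, 13.941851615905762), 4.445950031280518)
47 173.39233428514422 ((522.4718017578125, -71.82763671875), (12.738411903381348, 14.739547729492188), 0.8257514238357544)
```

Request:
step_arm(
  commands=[0,0,2,0,0,0,1,0,0,4,0,0,0,1,0,0,4.7,0,0,0,1,0,0,4.7,0,0,0,0.3,0,0,4.7,0,0,0,0.15,0,0,4.7,0,0,0,0.1,0,0,4.7,0,0,0,0,0,0,4.7,0,0,0,0,0,0,4.7,0,0,0,0,0,0,4.7,0,0,0,0],
)

```text
clock: 3.85
eef_pos: [542.2, -69.7, 163.7]
tool_rot: [-3.141, 0.001, -3.055]
force: [-1.3, 1.0, 6.2]
width: 13.0
gripper_force: 59.5
```

```bash
python3 - <<'E'
from h import *
st()
E
```

```text
{'clock': 3.85, 'qpos': [0.524, 0.688, -0.701, 1.881, 0.609, 0.798, 1.15], 'eef_pos': [542.23, -69.71, 163.745], 'tool_rot': [-3.141, 0.001, -3.055], 'force': [-1.342, 1.049, 6.184], 'torque': [0.134, 0.285, 0.065], 'width': 12.997, 'gripper_force': 59.504}
```

Request:
step_arm(
  commands=[0.02,0.8,0,0,0,0,0,0.035,1.6,0,0,0,0,0,0.05,2.4,0,0,0,0,0,0.07,3.2,0,0,0,0,0,0.085,4.0,0,0,0,0,0,0.1,4.8,0,0,0,0,0,0.12,5.6,0,0,0,0,0,0.14,6.3,0,0,0,0,0,0.14,6.4,0,0,0,0,0,0.14,6.4,0,0,0,0,0],
)

```text
clock: 4.85
eef_pos: [535.4, -6.3, 163.7]
tool_rot: [-3.141, 0.001, -3.055]
force: [-1.6, -1.0, 6.8]
width: 13.0
gripper_force: 59.7
```

```bash
python3 - <<'E'
from h import *
st(); d=grab('wrist','w3'); t=grab('top','t3')
i=cv2.cvtColor(d['image'],4)[0:200,220:480]
a=cv2.resize(i,(0,0),fx=3,fy=3,interpolation=cv2.INTER_CUBIC); cv2.imwrite('pics/c3.png',a)
E
```

```text
{'clock': 4.85, 'qpos': [0.407, 0.672, -0.694, 1.911, 0.606, 0.777, 1.029], 'eef_pos': [535.374, -6.285, 163.741], 'tool_rot': [-3.141, 0.001, -3.055], 'force': [-1.615, -1.002, 6.831], 'torque': [-0.027, 0.221, 0.037], 'width': 13.02, 'gripper_force': 59.732}
```

View pics/c3.png

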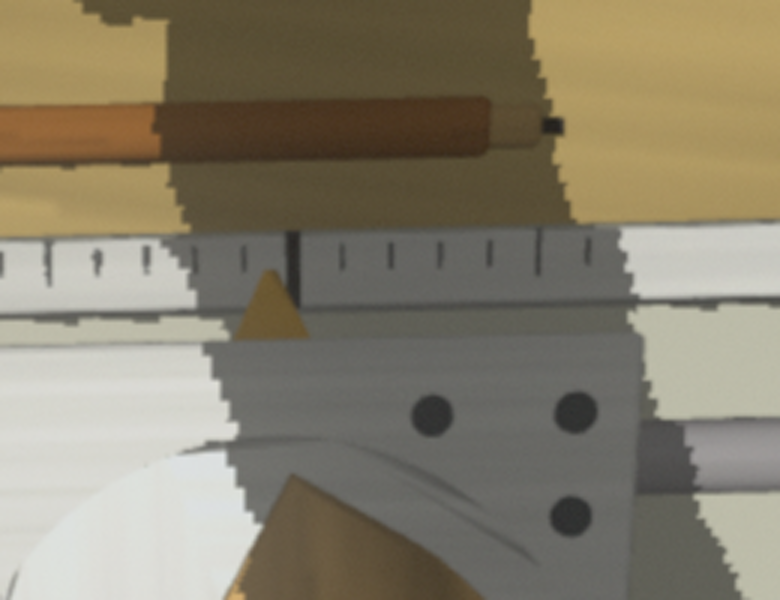

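The tip is at crop (270, 270) and the line at crop (293, 270), so the tip is still about 5 mm short.

```bash
python3 - <<'E'
from h import *
d=load('w3'); yh=np.array([-np.sin(.108),np.cos(.108)])
g=lambda a,b:(220+a/3,a*0+b/3)
L=px(d,*g(293.5,268),46)
for z in (46,48,50): b=px(d,*g(270,270),z); print(L,b,(L-b)[:2]@yh)
print('tick',(px(d,*g(440,255),46)-px(d,*g(342,258),46))[:2]@yh, px(d,*g(270,274)))
E
```

```text
[440.68347955 -12.15859185  46.        ] [441.48195227 -16.94569441  46.        ] 4.845278817761419
[440.68347955 -12.15859185  46.        ] [441.70230413 -16.9110789   48.        ] 4.8346167472344375
[440.68347955 -12.15859185  46.        ] [441.92265599 -16.87646338  50.        ] 4.823954676707456
tick 20.109775151464678 [443.15918921 -16.73615136  54.50928332]
```

Request:
step_arm(
  commands=[0.005,0.2,0,0,0,0,0,0.01,0.4,0,0,0,0,0,0.01,0.48,0,0,0,0,0,0.01,0.48,0,0,0,0,0,0.01,0.48,0,0,0,0,0,0.01,0.48,0,0,0,0,0,0.01,0.48,0,0,0,0,0,0.01,0.48,0,0,0,0,0],
)

```text
clock: 5.75
eef_pos: [535.0, -2.7, 163.7]
tool_rot: [-3.14, 0.001, -3.056]
force: [-0.7, -2.4, 7.3]
width: 12.9
gripper_force: 59.8
```

```bash
python3 - <<'E'
from h import *
st(); d=grab('wrist','w4')
i=cv2.cvtColor(d['image'],4)[0:200,220:480]
a=cv2.resize(i,(0,0),fx=3,fy=3,interpolation=cv2.INTER_CUBIC); cv2.imwrite('pics/c4.png',a)
E
```

```text
{'clock': 5.75, 'qpos': [0.399, 0.671, -0.693, 1.913, 0.606, 0.777, 1.02], 'eef_pos': [534.973, -2.704, 163.727], 'tool_rot': [-3.14, 0.001, -3.056], 'force': [-0.741, -2.439, 7.291], 'torque': [-0.455, 0.206, 0.096], 'width': 12.909, 'gripper_force': 59.808}
```

View pics/c4.png

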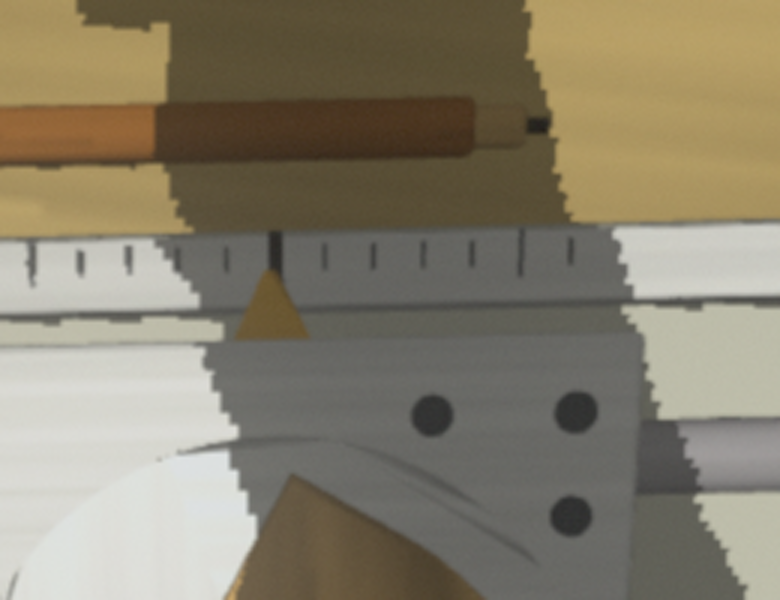

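The tip is at (270, 270) and the line centre at (275.5, 250), so about 1 mm is left. I'll nudge it, let it rest, then begin turning.

Request:
step_arm(
  commands=[0,0.11,0,0,0,0,0,0,0.11,0,0,0,0,0,0,0.11,0,0,0,0,0,0,0.11,0,0,0,0,0,0,0.11,0,0,0,0,0,0,0.11,0,0,0,0,0,0,0.11,0,0,0,0.08,0,0,0.11,0,0,0,0.16,0,0,0.11,0,0,0,0.24,0,0,0.11,0,0,0,0.32,0],
)

```text
clock: 6.8
eef_pos: [534.9, -2.0, 163.7]
tool_rot: [-3.14, 0.002, 2.904]
force: [-0.9, -3.0, 7.3]
width: 13.2
gripper_force: 59.7
```

```bash
python3 - <<'E'
from h import *
st(); d=grab('wrist','w5')
E
```

```text
{'clock': 6.8, 'qpos': [0.344, 0.648, -0.604, 1.914, 0.535, 0.744, 0.763], 'eef_pos': [534.85, -1.962, 163.743], 'tool_rot': [-3.14, 0.002, 2.904], 'force': [-0.883, -2.981, 7.323], 'torque': [-0.525, 0.262, 0.256], 'width': 13.176, 'gripper_force': 59.723}
```

View pics/w5.png

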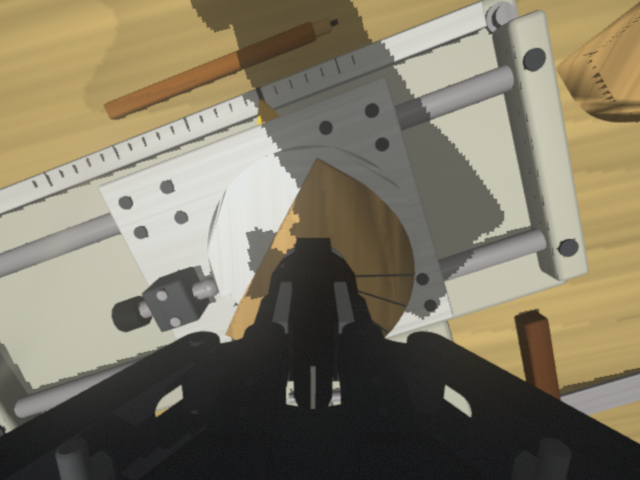

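The block's apex is at (317, 158), exactly where it was before the turn, so there is no slip in the grip. The tip, near (263, 105), meets the line. I'll turn on to just short of the third notch.

Request:
step_arm(
  commands=[0,0,0,0,0,0.08,0,0,0,0,0,0,0.16,0,0,0,0,0,0,0.24,0,0,0,0,0,0,0.32,0,0,0,0,0,0,0.4,0,0,0,0,0,0,0.48,0,0,0,0,0,0,0.56,0,0,0,0,0,0,0.64,0,0,0,0,0,0,0.72,0,0,0,0,0,0,0.72,0],
)

```text
clock: 7.85
eef_pos: [534.5, -2.0, 163.7]
tool_rot: [-3.14, 0.002, 2.185]
force: [-1.7, -3.4, 8.1]
width: 13.0
gripper_force: 59.9
```

```bash
python3 - <<'E'
from h import *
st(); d=grab('wrist','w6'); t=grab('top','t6')
E
```

```text
{'clock': 7.85, 'qpos': [0.217, 0.61, -0.402, 1.918, 0.366, 0.685, 0.207], 'eef_pos': [534.452, -2.041, 163.725], 'tool_rot': [-3.14, 0.002, 2.185], 'force': [-1.737, -3.4, 8.054], 'torque': [-0.582, 0.332, -0.143], 'width': 13.016, 'gripper_force': 59.887}
```

View pics/w6.png

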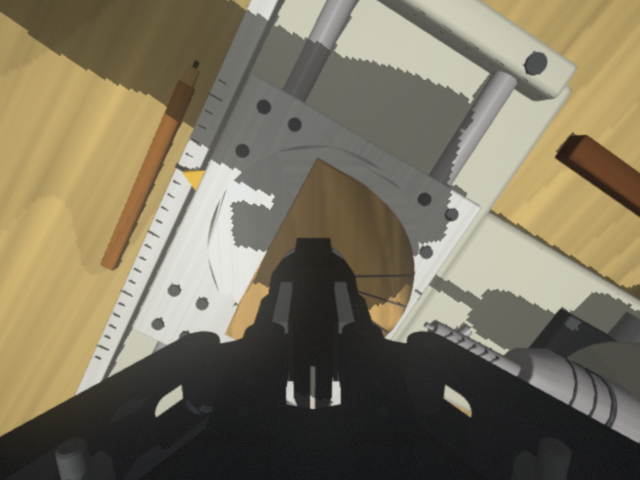

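Still no slip, with the apex at (317, 158). The estimated angle is 1.066, so I'll turn the last 0.18 into the third notch.

Request:
step_arm(
  commands=[0,0,0,0,0,0.06,0,0,0,0,0,0,0.12,0,0,0,0,0,0,0.16,0,0,0,0,0,0,0.184,0,0,0,0,0,0,0.184,0,0,0,0,0,0,0.184,0,0,0,0,0,0,0.184,0],
)

```text
clock: 8.65
eef_pos: [534.3, -2.1, 163.7]
tool_rot: [-3.141, 0.002, 2.003]
force: [-3.0, -2.4, 8.9]
width: 13.1
gripper_force: 60.0
```

```bash
python3 - <<'E'
from h import *
st(); d=grab('wrist','w7')
i=cv2.cvtColor(d['image'],4)
cv2.imwrite('pics/c7.png',cv2.resize(i[60:260,80:340],(0,0),fx=3,fy=3,interpolation=cv2.INTER_CUBIC))
# plate/rule direction: block straight edge vs rods — rule front edge via depth
f,cx,cy,T=par(d); v,u=np.mgrid[0:480,0:640]; z=d['range_z']
cam=np.stack([(u-cx)/f*z,(v-cy)/f*z,z],-1); w=(cam-T[:3,3])@T[:3,:3]
ys=np.arange(-140,120,4); xs=[]; yy=[]
m=(w[...,2]>38)&(w[...,2]<50)&(w[...,0]>410)&(w[...,0]<470)
for y in ys:
    k=m&(abs(w[...,1]-y)<2)
    if k.sum()>5: xs.append(w[...,0][k].min()); yy.append(y)
a=np.polyfit(yy,xs,1); r=np.array(xs)-np.polyval(a,yy); print(len(xs),'rule yaw',-np.arctan(a[0]),r.std())
E
```

```text
{'clock': 8.65, 'qpos': [0.184, 0.603, -0.35, 1.919, 0.321, 0.674, 0.069], 'eef_pos': [534.329, -2.052, 163.724], 'tool_rot': [-3.141, 0.002, 2.003], 'force': [-2.987, -2.412, 8.916], 'torque': [-0.58, 0.414, -0.028], 'width': 13.13, 'gripper_force': 59.968}
65 rule yaw 0.08750701749874128 4.844969884464396
```

View pics/c7.png

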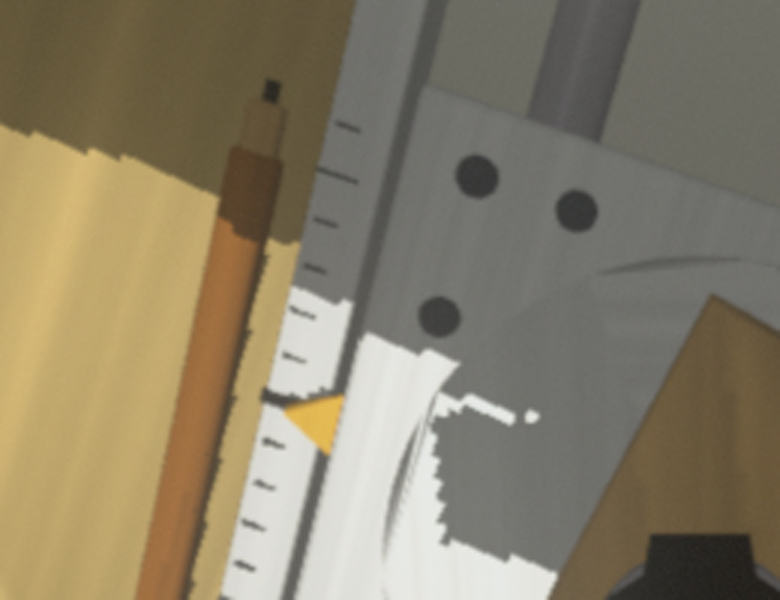

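```bash
python3 - <<'E'
from h import *
d=load('w7'); yh=np.array([-np.sin(.108),np.cos(.108)]); g=lambda a,b:(80+a/3,60+b/3)
L=px(d,*g(272,396),46)
for z in (46,48,50): print(z,(L-px(d,*g(284,410),z))[:2]@yh)
p=[px(d,*g(a,b),46)[:2] for a,b in [(354,5),(296,270),(221,598)]]; 
v=p[0]-p[2]; print('rule yaw',np.arctan2(-v[0],v[1])); v=p[0]-p[1]; print(np.arctan2(-v[0],v[1]))
for a,b in [((316,172),(336,122)),((316,172),(234,562))]:
    q,r=px(d,*g(*a),46)[:2],px(d,*g(*b),46)[:2]; print((q-r)@yh)
E
```

```text
46 2.214430147947782
48 1.6655637988802334
50 1.116697449812685
rule yaw 0.11301510833607133
0.11836294452911883
-10.961227895463802
89.72108331886305
```

Request:
step_arm(
  commands=[0.1,0.03,0,0,0,0,0,0.19,0.063,0,0,0,0,0,0.19,0.063,0,0,0,0,0,0.19,0.063,0,0,0,0,0,0.19,0.063,0,0,0,0,0,0.19,0.063,0,0,0,0,0],
)

```text
clock: 9.3
eef_pos: [534.1, 0.0, 163.7]
tool_rot: [-3.141, 0.002, 2.003]
force: [-1.8, -3.2, 7.8]
width: 13.5
gripper_force: 60.0
```

```bash
python3 - <<'E'
from h import *
st(); d=grab('wrist','w8'); t=grab('side','s8')
i=cv2.cvtColor(d['image'],4)
a=cv2.resize(i[130:250,120:240],(0,0),fx=5,fy=5,interpolation=cv2.INTER_CUBIC)
cv2.imwrite('pics/c8.png',a)
E
```

```text
{'clock': 9.3, 'qpos': [0.18, 0.602, -0.35, 1.92, 0.32, 0.674, 0.065], 'eef_pos': [534.082, 0.029, 163.736], 'tool_rot': [-3.141, 0.002, 2.003], 'force': [-1.804, -3.223, 7.814], 'torque': [-0.576, 0.403, 0.01], 'width': 13.479, 'gripper_force': 59.964}
```

View pics/c8.png

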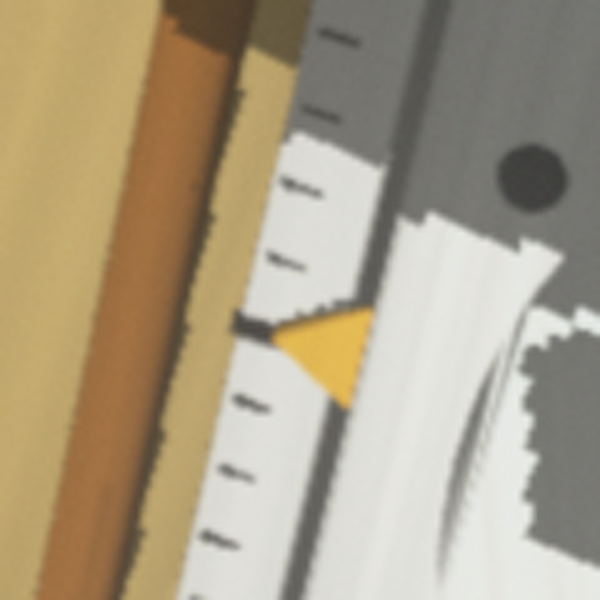

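The tip at (275, 338) now meets the line at (255, 327) to within 1 mm. The wrist moment about vertical is close to zero and the angle estimate is about 1.25 rad, so I'll hand it in.

```bash
python3 - <<'E'
from h import *
st(); print(ctrl.finish_job())
E
```

```text
{'clock': 9.4, 'qpos': [0.18, 0.602, -0.35, 1.92, 0.32, 0.674, 0.065], 'eef_pos': [534.099, 0.035, 163.732], 'tool_rot': [-3.141, 0.002, 2.003], 'force': [-2.221, -3.622, 7.637], 'torque': [-0.568, 0.391, -0.027], 'width': 13.091, 'gripper_force': 59.965}
the job is handed in; nothing more can be done
None
```

The job is handed in at 9.4 s with the knob still gripped at about 60 N: the pointer is within about 1 mm of the bore line and the knob is at about 1.25 rad (third stop), but I inferred the plunger being home from the angle and near-zero torque, not by seeing it, and no verdict came back.

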